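# Tighten a bearing lock ring with a two-pin spanner

### The arm

A 6-joint arm with a two-finger parallel gripper is mounted at the origin on a cart in front of the work surface, level with it; the furniture and walls round the work are solid. World frame = base frame: x ahead of the robot, y to its left, z up, the work surface at z = 0. Lengths are in m, angles in rad, forces in N, time in s.
With the tool pointing down it reaches from about 0.35 to 0.725 m from the base axis. Payload 6 kg.
Tool frame: the origin (TCP) lies midway between the tips of the shut fingers; the grasp point (between the pads) lies manip.grasp_offset behind it (manip.grasp_offset is the distance from the TCP to the grasp point, in m); z points along the fingers, y is the line along which they close (so a half turn about z gives the same grasp; the last joint's range is limited). The gripper opens to 85 mm and grips with 20 to 120 N. Pads are 22 mm wide; open, the fingers measure 114 mm over their backs; the gripper's body (76 mm by 85 mm) begins 54 mm behind the grasp point. The pads swing forward as they close: fully open they stand 13 mm farther back than shut.
Start: joints at [-0.847, 0.04, 0.085, 0, -1.615, -0.334], TCP at [0.228, -0.555, 0.231] pointing down, gripper open.
Joint ranges: [-2.56, 2.56], [-1.29, 2.01], [-1.08, 1.49], [-3.29, 1.98], [-2.81, -0.18], [-2.99, 2.99]. Speed limits (rad/s): [2.57, 2.57, 3.01, 3.14, 3.14, 3.14].

### API

Orientations are given as [roll, pitch, yaw] about the fixed x, y, z axes, in that order (R = Rz(yaw) Ry(pitch) Rx(roll)).
In Python, from station import manip gives the robot as it stands.
- The arm moves only by the tool apply_moves, never from a script. Its argument "motion" is a list of rows, each a list of 5 numbers: the gripper command: -1 is shut, 1 is fully open, values between are in proportion, then the shift along the tool's x, y, z in mm, then the turn about the tool's z in rad. In form: [[jaw, x, y, z, spin], ...]. A call has exactly 8 rows; each row is the pose to reach, as a shift and turn from the pose commanded when the call began, along the tool's axes at that moment; what a row does not reach only later rows make up. A row lasts 1/8 s, in which the tool goes at most 62.5 mm and 10.7 degrees, less where a joint would pass 70% of its speed; a pose out of reach is approached as far as the arm can. A call with a gripper value outside its range is refused whole. The fingers move at their own pace and stop on an object; the grip force is fixed at half the most. Time passes only in rows, so rows that repeat a pose let the fingers close, or fill a call up. It gives the time, the measured TCP pose, the force, the opening and the grip force at its end, in the units of the state.
- manip.read_state(): the state, without advancing time (a new reading comes with each control period).
- manip.grab_frame(name): name is "side" or "top" or "wrist"; returns the picture (420x560x3 uint8, red, green, blue); there is no depth.
- manip.camera_params(name): a dict with "camera_matrix" (3x3 intrinsics, pixels), "world_to_cam" (4x4, takes a point from world to camera coordinates). Camera axes: x right, y up, looking along -z (the intrinsics and any distortion apply to the point x, -y, -z); pixel columns grow to the right and rows downward; lengths in m; the calibration is good to about 2 mm. A picture is of the moment at which its call begins: read the wrist's pose just before it. camera_params takes no time and is no camera call; for the wrist camera it gives the pose at the moment of the call.
- manip.hand_in(): hands the job in; it is judged then, once.
The state is a dict: "time_s": time; "joint_pos": joint angles; "dq": joint speeds; "tau": joint torques, N m; "ee_pos": TCP position; "eef_rot": TCP orientation; "ft_force": force on the tool from outside, world axes, zero at the start; "moment": the same for the moment, N m; "opening": finger opening in m; "finger_force": force on a finger pad.
Only numpy, scipy, OpenCV 4.12 (cv2) and the standard library are available. Lean on these libraries where they do the work, as an engineer would, in place of code of your own. Each camera call takes 0.05 s, during which the arm holds its last target. There are 200 camera calls.

### The job

Take the two-pin spanner out of its wooden tool block, feel its pins into the two holes of the lock ring on the grey bearing housing until its bar sits flat on the ring, and only then turn the ring clockwise with it until the ring is fully home against its stop. Press and turn gently, leave the things lying round alone, and finish by standing the spanner back in the slot of its block.

Things in the scene. Friction and masses are not known exactly. Their poses are not given: they have to be found in the camera images.
- spanner: Two-pin spanner, 0.22 kg: flat dark steel bar 84 x 26 x 10 mm; under it two steel pins, 8 mm thick, 9 mm long, tips tapered to 5 mm, at x = +26 and -26 mm; on it an upright wooden grip plate, 50 mm along x, 16 mm thick along y, 12 to 64 mm above the bar's underside. Origin: centre of the bar's underside; x along the bar, z up. Both ways round are alike.
- tool_block: Wooden block fixed to the bench, 120 x 60 x 30 mm, with a slot in the middle of its top, 74 mm along x, 16 mm wide, 16 mm deep. The spanner stands in it upright, pins in the slot, bar flat on the top (spanner origin 30 mm above the block's). Origin: centre of the underside.
- housing: Grey bearing housing bolted to the bench: square foot 130 x 130 x 12 mm with four bolts, round barrel of 92 mm diameter up to 48 mm, the steel lock ring on top of it up to 60 mm. A small brass grease nipple stands out of the barrel at its -x side. Origin: centre of the foot's underside, z up.
- ring_centre (a point): Centre of the lock ring's top face, 60 mm above the bench; axes as the housing's. Ring: steel, 80 mm diameter, 12 mm thick, two through holes of 9.8 mm diameter (mouths chamfered 1.2 mm), 26 mm either side of its axis; in its middle the dark spindle end, 25 mm, 0.5 mm below the face.
- lock_ring (a joint): Turn of the ring, rad, growing clockwise from above; hard stop (home) at 0.9. Starts between -0.1 and 0.2 and stays where left; about 0.3 N m turns it, over 1.5 N m is too much. The line through its holes is the housing's x axis turned counter-clockwise by (d - value); d is between -0.35 and 0.35, differs each time and is not measured: see or feel for the holes.
- tape_measure: Yellow and black tape measure, 35 x 86 x 63 mm, bystander. Origin: centre of the underside.
- sanding_cork: Brown cork sanding block, 63 x 95 x 29 mm, bystander. Origin: centre of the underside.
- offcut_3: Pine offcut, 60 x 100 x 34 mm, bystander. Origin: centre of the underside.
Not all that is in view belongs to the job. What is shaped like the spanner but blue or purple is not meant.

How it is judged:
On the way, in this order (a step that is already met when the one before it is completed fails the run):
1. both pins of the spanner are in the ring's holes, its bar within 3 mm of the ring's face, before the ring is turned (horizontal distance between spanner and ring_centre below 0.004 m and z of spanner in the frame of ring_centre below 0.003 m and angle between spanner's own z axis and vertical below 0.1 rad and value of joint lock_ring below 0.5 rad), for 0.2 s.
2. the ring is turned home with the spanner's pins in its holes (value of joint lock_ring above 0.87 rad and horizontal distance between spanner and ring_centre below 0.005 m and z of spanner in the frame of ring_centre below 0.005 m), for 0.1 s.
At the end, for the whole second after the job is handed in: The ring stands home (within 0.04 rad of its stop at 0.9), and the spanner stands released, at rest and upright (within 0.1 rad) in the slot of its block, its bar down on the block's top (within 3 mm) (value of joint lock_ring above 0.86 rad and horizontal distance between spanner and tool_block below 0.012 m and z of spanner in the frame of tool_block between 0.026 and 0.033 m and angle between the x axis of spanner and the x axis of tool_block, either way round below 0.3 rad and angle between spanner's own z axis and vertical below 0.1 rad and linear speed of spanner below 0.02 m/s); the robot touches nothing.
It fails at once if the spanner bears on the ring with more than 80 N (contact force between spanner and lock_ring above 80 N).
It fails at once if the gripper itself pushes the ring (contact force between the arm and lock_ring above 3 N).
It fails at once if a bystander is moved by more than 20 mm (distance of any of tape_measure, sanding_cork, offcut_3 from where it was at the start of the episode above 0.02 m).
It also fails if it takes over 72 s, if anything falls off the work surface, if the arm or the gripper's body presses on something with over 40 N, if the wrist force passes 120 N, or if a joint passes its speed limit or range.

## Working session

There is one attempt and no reset: what is moved stays moved. The work goes in short steps, Python scripts to look and compute and a tool call to move; the robot and the scene stay as the last step left them, time stands still between calls to the robot, and variables do not carry over. Pictures are saved under pics/ and viewed, at most 10 in all, crops included, and the job is handed in when it is done.

Besides the shell and the picture viewer there is one more tool, called after "Call:" as a command line: name --pt "numbers of a row" for each row, then --argument value for the rest. apply_moves: Moves the arm, as the interface text tells. Its arguments: {"type":"object","properties":{"motion":{"type":"array","items":{"type":"array","items":{"type":"number"}}}},"required":["motion"]}

```bash
mkdir -p pics; cat > h.py <<'E'
import numpy as np, cv2
from station import manip
def ray(cam,px):
    p=manip.camera_params(cam) if isinstance(cam,str) else cam
    K=np.array(p["camera_matrix"]);T=np.array(p["world_to_cam"])
    u=np.linalg.inv(K)@np.array([px[0],px[1],1.]); d=np.array([u[0],-u[1],-u[2]])
    R=T[:3,:3]; return -R.T@T[:3,3], R.T@d
def onplane(cam,px,z):
    o,d=ray(cam,px); return o+d*(z-o[2])/d[2]
def proj(cam,P):
    p=manip.camera_params(cam) if isinstance(cam,str) else cam
    c=np.array(p["world_to_cam"])@np.append(P,1); q=np.array(p["camera_matrix"])@np.array([c[0],-c[1],-c[2]]); return q[:2]/q[2]
def save(img,n): cv2.imwrite(n,img[:,:,::-1])
E
python3 - <<'E'
from h import *
a=manip.grab_frame("top");b=manip.grab_frame("side")
np.save("top.npy",a);np.save("side.npy",b)
save(a,"pics/top.png");save(b,"pics/side.png")
s=manip.read_state();print(s, manip.grasp_offset)
for c in("top","side"):print(manip.camera_params(c))
E
```

```text
{'time_s': 0.1, 'joint_pos': array([-8.47305318e-01,  4.07824333e-02,  8.38794670e-02, -4.22899025e-04,
       -1.61549022e+00, -3.33704204e-01]), 'dq': array([-0.00024482, -0.00023123,  0.00170644,  0.00059404,  0.00051378,
        0.00011769]), 'tau': array([-4.39438954e-03, -3.69346154e+01,  3.48281980e+01,  6.95178330e+00,
       -4.56675203e-03,  1.84103391e-05]), 'ee_pos': array([ 0.22795329, -0.55468489,  0.23034129]), 'eef_rot': array([ 3.13994549e+00, -1.23844552e-04, -2.75178719e+00]), 'ft_force': array([ 0.2073599 ,  0.31490447, -0.79852283]), 'moment': array([0.04444427, 0.00572057, 0.00661507]), 'finger_force': 0.0, 'opening': 0.08528488074802368} 0.0187
{'camera_matrix': array([[523.63624477,   0.        , 279.45680253],
       [  0.        , 523.63624477, 200.73880751],
       [  0.        ,   0.        ,   1.        ]]), 'world_to_cam': array([[ 0.0209899 , -0.9997443 , -0.00841211, -0.16325425],
       [ 0.99745739,  0.02036725,  0.06829296, -0.4631541 ],
       [-0.06810417, -0.00982419,  0.99762984, -1.48440005],
       [ 0.        ,  0.        ,  0.        ,  1.        ]])}
{'camera_matrix': array([[494.37512235,   0.        , 279.47256931],
       [  0.        , 494.37512235, 221.54260515],
       [  0.        ,   0.        ,   1.        ]]), 'world_to_cam': array([[-0.99964961,  0.02481916,  0.00920091,  0.48473314],
       [-0.00720396, -0.58957777,  0.80767949, -0.12853125],
       [ 0.02547058,  0.80733021,  0.58954999, -1.27686271],
       [ 0.        ,  0.        ,  0.        ,  1.        ]])}
```

View pics/top.png

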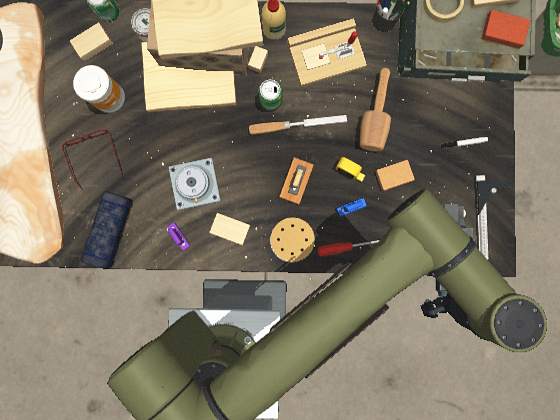

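View pics/side.png

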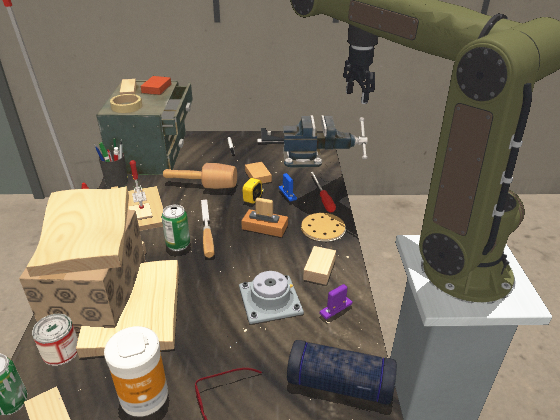

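The top view shows the block with the spanner at (297,180), the housing at (193,182), the tape at (350,168), the cork at (395,175) and the offcut at (230,229). The side view shows the block at (265,222) and the ring at (269,285).

```bash
python3 - <<'E'
from h import *
a=np.load("top.npy");b=np.load("side.npy")
hsv=cv2.cvtColor(a,cv2.COLOR_RGB2HSV)
c1=cv2.resize(a[150:215,265:330],(400,400),interpolation=cv2.INTER_CUBIC)
c2=cv2.resize(a[150:215,160:225],(400,400),interpolation=cv2.INTER_CUBIC)
save(np.hstack([c1,c2]),"pics/crop.png")
# block orange
print(hsv[195,290],hsv[165,300])
m=cv2.inRange(hsv,(5,120,90),(18,255,255)); m[:,:265]=0;m[:,330:]=0;m[:150]=0;m[215:]=0
m=cv2.morphologyEx(m,cv2.MORPH_CLOSE,np.ones((9,9)))
cs,_=cv2.findContours(m,0,2);c=max(cs,key=cv2.contourArea);r=cv2.minAreaRect(c);print(r)
bx=cv2.boxPoints(r);P=np.array([onplane("top",p,.03) for p in bx]);print(P.round(4),np.linalg.norm(P[0]-P[1]),np.linalg.norm(P[1]-P[2]),P.mean(0))
E
```

```text
[ 14 158 199] [ 14 102 157]
((296.0546875, 180.4744415283203), (21.44437599182129, 42.88875198364258), 19.983108520507812)
[[ 0.4761 -0.1513  0.03  ]
 [ 0.5922 -0.1906  0.03  ]
 [ 0.5723 -0.2484  0.03  ]
 [ 0.4565 -0.2088  0.03  ]] 0.12255702034117115 0.06109880659989283 [ 0.52425083 -0.19976025  0.03      ]
```

View pics/crop.png

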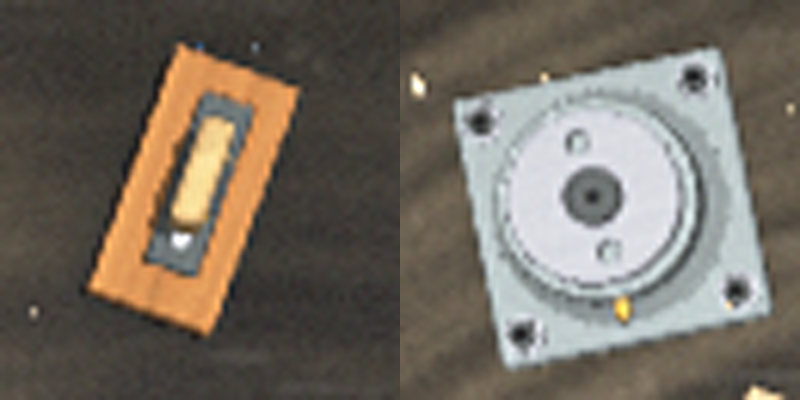

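```bash
cat >> h.py <<'E'
from scipy.spatial.transform import Rotation as Ro
def go(pos,yaw=None):
    s=manip.read_state();R=Ro.from_euler("xyz",s["eef_rot"]).as_matrix()
    d=R.T@(np.array(pos)-s["ee_pos"])*1000
    sp=0 if yaw is None else (s["eef_rot"][2]-yaw+np.pi/2)%np.pi-np.pi/2
    print("t %.2f"%s["time_s"],"move",d.round(1),"spin %.3f"%sp)
E
python3 - <<'E'
from h import *
go((.524,-.200,.25),-.327)
# ring coarse
a=np.load("top.npy")
for n,p in dict(c=(160+193/400*65-.5,150+197/400*65-.5),h1=(160+178/400*65-.5,150+142/400*65-.5),h2=(160+210/400*65-.5,150+250/400*65-.5),nip=(160+224/400*65-.5,150+310/400*65-.5)).items(): print(n,onplane("top",p,.06))
cr=[onplane("top",(160+x/400*65-.5,150+y/400*65-.5),.012) for x,y in((55,100),(318,47),(372,313),(108,368))];print(np.array(cr),np.mean(cr,0))
E
```

```text
t 0.10 move [-408.6  215.6  -19.4] spin 0.717
c [0.51206134 0.09408894 0.06      ]
h1 [0.53698995 0.10172013 0.06      ]
h2 [0.48811972 0.08559912 0.06      ]
nip [0.46103529 0.07838595 0.06      ]
[[0.56136935 0.16910759 0.012     ]
 [0.58886972 0.04630954 0.012     ]
 [0.4642429  0.01733496 0.012     ]
 [0.43601302 0.13986921 0.012     ]] [0.51262375 0.09315533 0.012     ]
```

Call:
apply_moves --pt "1 0 0 -50 0" --pt "1 -50 27 -50 0.1" --pt "1 -105 55 -50 0.2" --pt "1 -160 85 -50 0.3" --pt "1 -215 113 -45 0.4" --pt "1 -270 142 -40 0.5" --pt "1 -325 171 -30 0.6" --pt "1 -375 198 -19 0.717"

```text
time_s: 1.1
ee_pos: [0.5006, -0.2273, 0.2498]
eef_rot: [3.141, -0.0, 2.811]
ft_force: [0.5, -0.8, -0.1]
opening: 0.0854
finger_force: 0.0
```

Call:
apply_moves --pt "1 -33 18 0 0" --pt "1 -33 18 0 0" --pt "1 -33 18 0 0" --pt "1 -33 18 0 0" --pt "1 -33 18 0 0" --pt "1 -33 18 0 0" --pt "1 -33 18 0 0" --pt "1 -33 18 0 0"

```text
time_s: 2.1
ee_pos: [0.5366, -0.2229, 0.2503]
eef_rot: [3.142, -0.0, 2.814]
ft_force: [-0.3, -1.1, -0.1]
opening: 0.0855
finger_force: 0.0
```

```bash
python3 - <<'E'
from h import *
p=manip.camera_params("wrist");a=manip.grab_frame("wrist");s=manip.read_state();print(s["time_s"],s["ee_pos"],s["eef_rot"],s["joint_pos"][5])
np.save("w1.npy",a);np.save("w1p.npy",p,allow_pickle=True);save(a,"pics/w1.png")
go((.524,-.200,.25),-.327)
E
```

```text
2.15 [ 0.53664948 -0.22286687  0.25024527] [ 3.14150246e+00 -1.32810120e-04  2.81439706e+00] -1.8492634625964781
t 2.15 move [19.3 17.6  0.2] spin -0.000
```

View pics/w1.png

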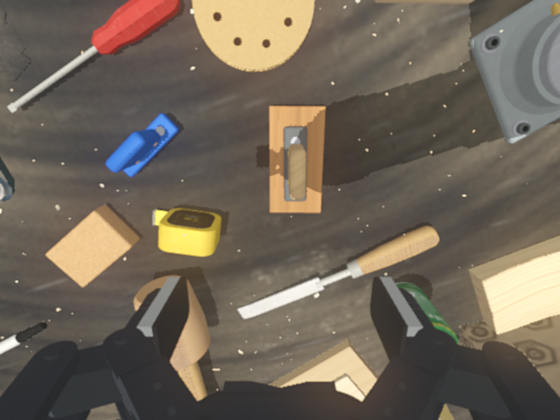

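The wrist view shows the block at (297,159), turned square to the tool, with the bar's ends at about rows 125 and 201 and the tape measure at (188,232), clear of the block.

```bash
python3 - <<'E'
from h import *
p=np.load("w1p.npy",allow_pickle=True).item();a=np.load("w1.npy")
hsv=cv2.cvtColor(a,cv2.COLOR_RGB2HSV)
roi=np.zeros(a.shape[:2],np.uint8);roi[95:225,262:334]=1
m=cv2.inRange(hsv,(5,110,80),(20,255,255))*roi
m=cv2.morphologyEx(m,cv2.MORPH_CLOSE,np.ones((3,3)))
cs,_=cv2.findContours(m,0,2);r=cv2.minAreaRect(max(cs,key=cv2.contourArea))
P=np.array([onplane(p,q,.03) for q in cv2.boxPoints(r)]);print("block",r,np.linalg.norm(P[0]-P[1]),np.linalg.norm(P[1]-P[2]),P.mean(0))
for i in range(2):
  d=P[i+1]-P[i];print("yaw",np.arctan2(d[1],d[0]))
for q in((295,125.5),(295,201.5)):print(onplane(p,q,.04))
print("mid",(onplane(p,(295,125.5),.04)+onplane(p,(295,201.5),.04))/2)
c=np.array([(205,93),(253,107),(195,275),(143,262)])/400*65+[265,150]-.5
C=np.array([onplane("top",q,.04) for q in c]);print("top bar",C.mean(0),np.linalg.norm(C[0]-C[3]),np.linalg.norm(C[0]-C[1]))
d=C[0]-C[3];print(np.arctan2(d[1],d[0]))
print("cam",ray(p,(280,210)))
k=a[110:215,262:334];save(cv2.resize(k,None,fx=5.5,fy=5.5,interpolation=2),"pics/w1c.png")
E
```

```text
block ((295.8216552734375, 158.633056640625), (56.257415771484375, 107.99124908447266), 1.4320961236953735) 0.12228127145132481 0.06042247193900843 [ 0.52247633 -0.19749277  0.03      ]
yaw 2.7787057031878346
yaw 1.2210349063981405
[ 0.48377262 -0.18649416  0.04      ]
[ 0.56423422 -0.21228881  0.04      ]
mid [ 0.52400342 -0.19939148  0.04      ]
top bar [ 0.52606427 -0.20169102  0.04      ] 0.0830072151993084 0.0229727862086106
-0.3305111444829955
cam (array([ 0.45773174, -0.1955216 ,  0.39329838]), array([ 0.29765409, -0.09787655, -0.94971374]))
```

View pics/w1c.png

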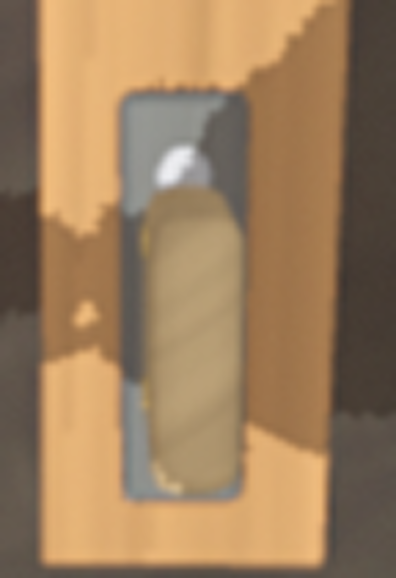

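Call:
apply_moves --pt "1 10 9 0 -0.18" --pt "1 19 17 0 -0.36" --pt "1 19 17 0 -0.54" --pt "1 19 17 0 -0.72" --pt "1 19 17 0 -0.9" --pt "1 19 17 0 -1.08" --pt "1 19 17 0 -1.26" --pt "1 19 17 0 -1.44"

```text
time_s: 3.15
ee_pos: [0.5242, -0.2006, 0.2502]
eef_rot: [3.141, 0.0, -2.023]
ft_force: [0.4, -0.3, -0.2]
opening: 0.0857
finger_force: 0.0
```

Call:
apply_moves --pt "1 0 0 0 -0.18" --pt "1 0 0 0 -0.36" --pt "1 0 0 0 -0.54" --pt "1 0 0 0 -0.72" --pt "1 0 0 0 -0.9" --pt "1 0 0 0 -1.08" --pt "1 0 0 0 -1.26" --pt "1 0 0 0 -1.44"

```text
time_s: 4.15
ee_pos: [0.5242, -0.2007, 0.2503]
eef_rot: [3.142, 0.0, -0.583]
ft_force: [-0.3, 0.0, 0.1]
opening: 0.0852
finger_force: 0.0
```

The crop shows the bar parallel to the picture, at columns 284–307 and rows 126–201, with the grip plate clear for grasping.

Call:
apply_moves --pt "0.2 0 0 0 -0.15" --pt "0.2 0 0 50 -0.26" --pt "0.2 0 0 100 -0.26" --pt "0.2 0 0 150 -0.26" --pt "0.2 0 0 180 -0.26" --pt "0.2 0 0 197 -0.26" --pt "0.2 0 0 197 -0.26" --pt "0.2 0 0 197 -0.26"

```text
time_s: 5.15
ee_pos: [0.5252, -0.2009, 0.0551]
eef_rot: [-3.141, -0.003, -0.329]
ft_force: [0.2, 0.7, 1.2]
opening: 0.0512
finger_force: 0.0
```

Call:
apply_moves --pt "-1 0 0 0 0" --pt "-1 0 0 0 0" --pt "-1 0 0 0 0" --pt "-1 0 0 0 0" --pt "-1 0 0 0 0" --pt "-1 0 0 0 0" --pt "-1 0 0 0 0" --pt "-1 0 0 0 0"

```text
time_s: 6.15
ee_pos: [0.5247, -0.2007, 0.0543]
eef_rot: [-3.141, -0.002, -0.329]
ft_force: [-0.5, 0.7, 5.3]
opening: 0.0151
finger_force: 59.6
```

Call:
apply_moves --pt "-1 0 0 -10 0" --pt "-1 0 0 -30 0" --pt "-1 0 0 -60 0" --pt "-1 0 0 -100 0" --pt "-1 0 0 -130 0" --pt "-1 0 0 -130 0" --pt "-1 0 0 -130 0" --pt "-1 0 0 -130 0"

```text
time_s: 7.15
ee_pos: [0.5234, -0.2005, 0.1812]
eef_rot: [3.141, 0.003, -0.329]
ft_force: [-0.3, -0.3, -2.1]
opening: 0.0152
finger_force: 58.7
```

```bash
python3 - <<'E'
from h import *
go((.5107,.0951,.165),.318);print(manip.read_state()["joint_pos"],manip.read_state()["ft_force"])
E
```

```text
t 7.15 move [-107.4 -275.6   16.5] spin -0.647
[-8.03372562e-03 -6.18220585e-02 -1.07000114e-01 -6.98302541e-04
 -1.52901262e+00  1.24998412e+00] [-0.34411531 -0.31506461 -2.09478232]
```

Call:
apply_moves --pt "-1 -10 -25 0 -0.08" --pt "-1 -27 -70 0 -0.18" --pt "-1 -45 -115 0 -0.28" --pt "-1 -63 -162 0 -0.38" --pt "-1 -82 -210 5 -0.48" --pt "-1 -98 -250 10 -0.58" --pt "-1 -107.4 -275.6 16.5 -0.647" --pt "-1 -107.4 -275.6 16.5 -0.647"

```text
time_s: 8.15
ee_pos: [0.5105, 0.0962, 0.1648]
eef_rot: [-3.142, 0.003, 0.321]
ft_force: [0.6, -0.4, -1.6]
opening: 0.015
finger_force: 59.0
```

```bash
python3 - <<'E'
from h import *
p=manip.camera_params("wrist");a=manip.grab_frame("wrist");s=manip.read_state();print(s["time_s"],s["ee_pos"],s["eef_rot"],s["joint_pos"][5])
b=manip.grab_frame("side");t=manip.grab_frame("top");save(a,"pics/w2.png")
np.save("w2.npy",a);np.save("w2p.npy",p,allow_pickle=True);np.save("s2.npy",b);np.save("t2.npy",t)
u,v=proj("side",(.512,.094,.07)).astype(int)
k=b[v-60:v+40,u-50:u+50];k2=t[150:215,160:225]
save(np.hstack([cv2.resize(k,(400,400),interpolation=2),cv2.resize(k2,(400,400),interpolation=2)]),"pics/s2.png");print(u,v)
E
```

```text
8.2 [0.51088826 0.09520203 0.16553311] [3.14117948e+00 2.40862069e-03 3.19234391e-01] 1.3181970373467382
269 278
```

View pics/w2.png

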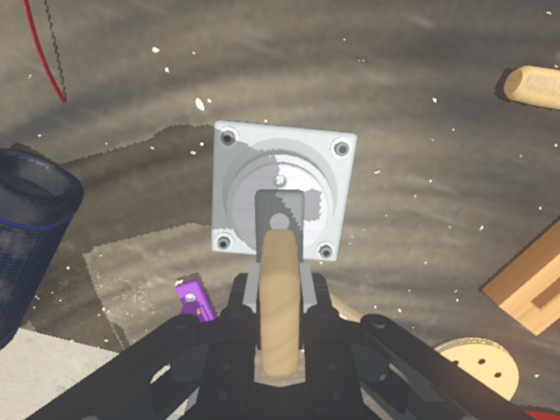

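View pics/s2.png

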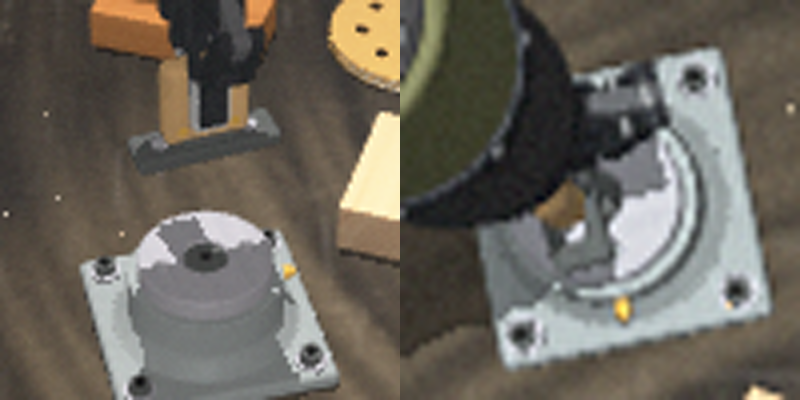

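The wrist view shows the far hole at about (280,181), in line with the bar (columns 257–304, end at row 190). The side view shows the spanner hanging level, clear above the ring.

```bash
python3 - <<'E'
from h import *
a=np.load("w2.npy");save(cv2.resize(a[140:240,215:345],None,fx=6,fy=6,interpolation=2),"pics/w2c.png")
E
```

```text
(no output)
```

View pics/w2c.png

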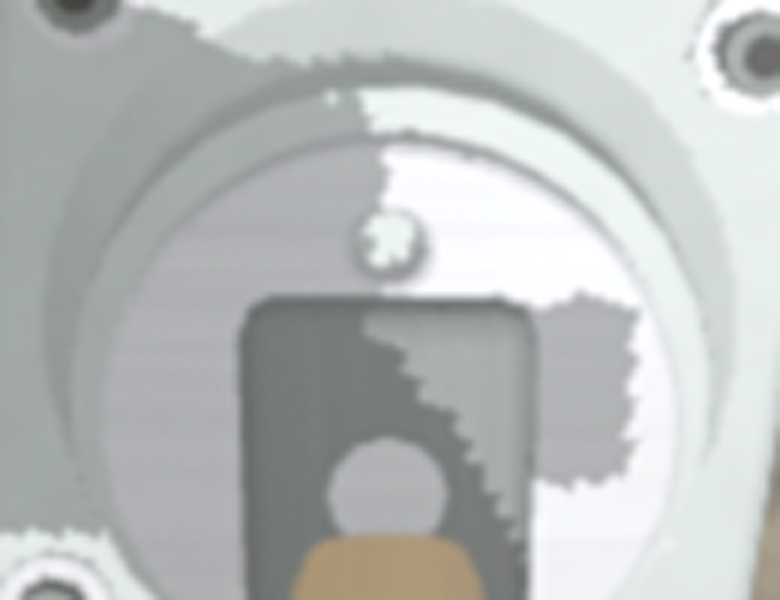

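The crop shows the ring's edge at columns 103–678 with its top at row 138, the hole at (391,244), and the bar at columns 240–537 with its end at row 297. Hole, ring axis and bar are all in line to within a pixel or so.

```bash
python3 - <<'E'
from h import *
p=np.load("w2p.npy",allow_pickle=True).item()
f=lambda x,y,z:onplane(p,(215+(x+.5)/6-.5,140+(y+.5)/6-.5),z)
s=manip.read_state();yaw=.3192;ex=np.array([np.cos(yaw),np.sin(yaw),0]);ey=np.array([-ex[1],ex[0],0])
zb=.1655-.0243+.010
h=f(391,244,.06);e=f(388.5,297,zb);l=f(240,400,zb);r=f(537,400,zb)
L=f(103,395,.06);R=f(678,395,.06);T=f(391,138,.06);rv=f(388,497,zb)
print("hole",h,"barend",e,"w",np.linalg.norm(l-r),"ringw",np.linalg.norm(L-R))
q=np.array([.5109,.0952,0])
for n,v in dict(hole=h,barend=e,barmid=(l+r)/2,ringLR=(L+R)/2,ringtop=T,rivet=rv).items():print(n,"rel TCP along x,y mm",((v-q)@ex*1000).round(2),((v-q)@ey*1000).round(2))
E
```

```text
hole [0.53580132 0.10471649 0.06      ] barend [0.55157116 0.11030756 0.1512    ] w 0.025363337643073636 ringw 0.07767190146565776
hole rel TCP along x,y mm 26.63 1.22
barend rel TCP along x,y mm 43.36 1.58
barmid rel TCP along x,y mm 34.29 1.55
ringLR rel TCP along x,y mm 5.8 1.22
ringtop rel TCP along x,y mm 40.61 1.27
rivet rel TCP along x,y mm 25.44 1.57
```

Call:
apply_moves --pt "-1 -0.7 0.3 20 0" --pt "-1 -0.7 0.3 45 0" --pt "-1 -0.7 0.3 60 0" --pt "-1 -0.7 0.3 66 0" --pt "-1 -0.7 0.3 68 0" --pt "-1 -0.7 0.3 70 0" --pt "-1 -0.7 0.3 71 0" --pt "-1 -0.7 0.3 71 0"

```text
time_s: 9.3
ee_pos: [0.511, 0.0944, 0.096]
eef_rot: [-3.141, -0.0, 0.318]
ft_force: [-1.2, -0.1, -3.0]
opening: 0.0155
finger_force: 59.0
```

Call:
apply_moves --pt "-1 0 0 0.5 0" --pt "-1 0 0 1 0" --pt "-1 0 0 1.5 0" --pt "-1 0 0 2 0" --pt "-1 0 0 2.5 0" --pt "-1 0 0 3 0" --pt "-1 0 0 3 0" --pt "-1 0 0 3 0"

```text
time_s: 10.3
ee_pos: [0.5109, 0.0943, 0.0928]
eef_rot: [-3.141, 0.0, 0.318]
ft_force: [-0.5, -0.1, -2.0]
opening: 0.0156
finger_force: 59.0
```

Call:
apply_moves --pt "-1 0 0 0.5 0" --pt "-1 0 0 1 0" --pt "-1 0 0 1.5 0" --pt "-1 0 0 2 0" --pt "-1 0 0 2.5 0" --pt "-1 0 0 3 0" --pt "-1 0 0 3 0" --pt "-1 0 0 3 0"

```text
time_s: 11.3
ee_pos: [0.511, 0.0945, 0.0901]
eef_rot: [-3.141, -0.001, 0.318]
ft_force: [0.7, 0.3, -0.6]
opening: 0.0153
finger_force: 59.2
```

In the holes with no force so far; continuing down.

Call:
apply_moves --pt "-1 0 0 0.5 0" --pt "-1 0 0 1 0" --pt "-1 0 0 1.5 0" --pt "-1 0 0 2 0" --pt "-1 0 0 2.5 0" --pt "-1 0 0 3 0" --pt "-1 0 0 3 0" --pt "-1 0 0 3 0"

```text
time_s: 12.3
ee_pos: [0.5109, 0.0948, 0.0868]
eef_rot: [-3.141, -0.0, 0.318]
ft_force: [-1.6, 4.8, 0.6]
opening: 0.0158
finger_force: 59.4
```

Call:
apply_moves --pt "-1 0 0 0.5 0" --pt "-1 0 0 1 0" --pt "-1 0 0 1.5 0" --pt "-1 0 0 2 0" --pt "-1 0 0 2 0" --pt "-1 0 0 2 0" --pt "-1 0 0 2 0" --pt "-1 0 0 2 0"

```text
time_s: 13.3
ee_pos: [0.5109, 0.0948, 0.0848]
eef_rot: [-3.141, -0.0, 0.318]
ft_force: [-1.5, 5.5, 0.8]
opening: 0.0154
finger_force: 59.4
```

Call:
apply_moves --pt "-1 0 -0.5 0 0" --pt "-1 0 -0.5 0.5 0" --pt "-1 0 -0.5 0.8 0" --pt "-1 0 -0.5 1.1 0" --pt "-1 0 -0.5 1.4 0" --pt "-1 0 -0.5 1.4 0" --pt "-1 0 -0.5 1.4 0" --pt "-1 0 -0.5 1.4 0"

```text
time_s: 14.3
ee_pos: [0.5108, 0.0949, 0.0843]
eef_rot: [-3.142, -0.001, 0.318]
ft_force: [-3.3, 4.7, 5.4]
opening: 0.0151
finger_force: 60.0
```

```bash
python3 - <<'E'
from h import *
s=manip.read_state();print(s["ee_pos"],s["ft_force"],s["moment"],s["joint_pos"][5])
E
```

```text
[0.5108477  0.09488234 0.08430263] [-3.33732233  4.72348825  5.44100699] [ 1.60827913  1.40573564 -0.04159866] 1.3176013387667613
```

The bar is seated (z 84.3 mm, as expected, with light contact force). Next I turn the ring gently.

Call:
apply_moves --pt "-1 0 0 0 0.04" --pt "-1 0 0 0 0.08" --pt "-1 0 0 0 0.12" --pt "-1 0 0 0 0.16" --pt "-1 0 0 0 0.2" --pt "-1 0 0 0 0.24" --pt "-1 0 0 0 0.24" --pt "-1 0 0 0 0.24"

```text
time_s: 15.3
ee_pos: [0.5108, 0.0956, 0.0843]
eef_rot: [-3.14, -0.001, 0.079]
ft_force: [-5.1, 6.1, 6.1]
opening: 0.0154
finger_force: 60.1
```

```bash
cat > st.py <<'E'
from h import *
s=manip.read_state();print(s["time_s"],s["ee_pos"].round(4),s["eef_rot"].round(3),s["ft_force"].round(1),s["moment"].round(2),s["joint_pos"][5])
E
python3 st.py
```

```text
15.3 [0.5108 0.0956 0.0843] [-3.14e+00 -1.00e-03  7.90e-02] [-5.1  6.1  6.1] [2.52 1.72 0.18] 1.0778335038195253
```

Call:
apply_moves --pt "-1 -0.2 -0.2 0 0.04" --pt "-1 -0.4 -0.4 0 0.08" --pt "-1 -0.4 -0.4 0 0.12" --pt "-1 -0.4 -0.4 0 0.16" --pt "-1 -0.4 -0.4 0 0.2" --pt "-1 -0.4 -0.4 0 0.24" --pt "-1 -0.4 -0.4 0 0.24" --pt "-1 -0.4 -0.4 0 0.24"

```text
time_s: 16.3
ee_pos: [0.5107, 0.0955, 0.0843]
eef_rot: [-3.141, -0.001, -0.161]
ft_force: [-2.3, 5.5, 5.0]
opening: 0.0154
finger_force: 60.0
```

```bash
python3 st.py
```

```text
16.3 [0.5107 0.0955 0.0843] [-3.141e+00 -1.000e-03 -1.610e-01] [-2.3  5.5  5. ] [1.78 0.86 0.08] 0.8367573323311362
```

Call:
apply_moves --pt "-1 0 -0.2 0 0.04" --pt "-1 0 -0.3 0 0.08" --pt "-1 0 -0.3 0 0.12" --pt "-1 0 -0.3 0 0.16" --pt "-1 0 -0.3 0 0.18" --pt "-1 0 -0.3 0 0.18" --pt "-1 0 -0.3 0 0.18" --pt "-1 0 -0.3 0 0.18"

```text
time_s: 17.3
ee_pos: [0.5107, 0.0955, 0.0843]
eef_rot: [-3.141, -0.001, -0.341]
ft_force: [-3.6, 3.7, 5.9]
opening: 0.0153
finger_force: 60.1
```

```bash
python3 st.py
```

```text
17.3 [0.5107 0.0955 0.0843] [-3.141e+00 -1.000e-03 -3.410e-01] [-3.6  3.7  5.9] [1.31 1.03 0.16] 0.6564445271695369
```

Call:
apply_moves --pt "-1 0 0 0 0.015" --pt "-1 0 0 0 0.03" --pt "-1 0 0 0 0.045" --pt "-1 0 0 0 0.06" --pt "-1 0 0 0 0.075" --pt "-1 0 0 0 0.08" --pt "-1 0 0 0 0.08" --pt "-1 0 0 0 0.08"

```text
time_s: 18.3
ee_pos: [0.5107, 0.0954, 0.0843]
eef_rot: [-3.141, -0.001, -0.421]
ft_force: [-3.9, 3.8, 5.6]
opening: 0.0151
finger_force: 60.2
```

```bash
python3 st.py
```

```text
18.3 [0.5107 0.0954 0.0843] [-3.141e+00 -1.000e-03 -4.210e-01] [-3.9  3.8  5.6] [1.31 1.   0.26] 0.5765717394905515
```

Call:
apply_moves --pt "-1 0 0 0 0.015" --pt "-1 0 0 0 0.03" --pt "-1 0 0 0 0.045" --pt "-1 0 0 0 0.06" --pt "-1 0 0 0 0.06" --pt "-1 0 0 0 0.06" --pt "-1 0 0 0 0.06" --pt "-1 0 0 0 0.06"

```text
time_s: 19.3
ee_pos: [0.5107, 0.0954, 0.0843]
eef_rot: [-3.141, -0.001, -0.481]
ft_force: [-3.7, 4.2, 6.1]
opening: 0.0155
finger_force: 60.2
```

```bash
python3 st.py
```

```text
19.3 [0.5107 0.0954 0.0843] [-3.141e+00 -1.000e-03 -4.810e-01] [-3.7  4.2  6.1] [1.28 1.05 0.17] 0.5165010939487131
```

Call:
apply_moves --pt "-1 0 0 0 0.015" --pt "-1 0 0 0 0.03" --pt "-1 0 0 0 0.045" --pt "-1 0 0 0 0.06" --pt "-1 0 0 0 0.06" --pt "-1 0 0 0 0.06" --pt "-1 0 0 0 0.06" --pt "-1 0 0 0 0.06"

```text
time_s: 20.3
ee_pos: [0.5106, 0.0954, 0.0843]
eef_rot: [-3.141, -0.001, -0.541]
ft_force: [-3.9, 3.6, 5.1]
opening: 0.0151
finger_force: 60.2
```

```bash
python3 st.py
```

```text
20.3 [0.5106 0.0954 0.0843] [-3.141e+00 -1.000e-03 -5.410e-01] [-3.9  3.6  5.1] [1.23 1.1  0.15] 0.45644192325738775
```

Call:
apply_moves --pt "-1 0 0 0 0.01" --pt "-1 0 0 0 0.02" --pt "-1 0 0 0 0.03" --pt "-1 0 0 0 0.035" --pt "-1 0 0 0 0.035" --pt "-1 0 0 0 0.035" --pt "-1 0 0 0 0.035" --pt "-1 0 0 0 0.035"

```text
time_s: 21.3
ee_pos: [0.5106, 0.0954, 0.0843]
eef_rot: [-3.141, -0.001, -0.576]
ft_force: [-3.8, 4.1, 6.9]
opening: 0.0152
finger_force: 60.2
```

```bash
python3 st.py
```

```text
21.3 [0.5106 0.0954 0.0843] [-3.141e+00 -1.000e-03 -5.760e-01] [-3.8  4.1  6.9] [1.22 1.13 0.26] 0.4215273955125297
```

Call:
apply_moves --pt "-1 0 0 0 0.01" --pt "-1 0 0 0 0.02" --pt "-1 0 0 0 0.03" --pt "-1 0 0 0 0.035" --pt "-1 0 0 0 0.035" --pt "-1 0 0 0 0.035" --pt "-1 0 0 0 0.035" --pt "-1 0 0 0 0.035"

```text
time_s: 22.3
ee_pos: [0.5106, 0.0953, 0.0843]
eef_rot: [-3.141, -0.001, -0.611]
ft_force: [-4.0, 3.2, 5.3]
opening: 0.0155
finger_force: 60.2
```

```bash
python3 st.py
```

```text
22.3 [0.5106 0.0953 0.0843] [-3.141e+00 -1.000e-03 -6.110e-01] [-4.   3.2  5.3] [1.21 1.09 0.21] 0.38657672500820933
```

Call:
apply_moves --pt "-1 0 0 0 0.01" --pt "-1 0 0 0 0.02" --pt "-1 0 0 0 0.03" --pt "-1 0 0 0 0.04" --pt "-1 0 0 0 0.04" --pt "-1 0 0 0 0.04" --pt "-1 0 0 0 0.04" --pt "-1 0 0 0 0.04"

```text
time_s: 23.3
ee_pos: [0.5106, 0.0953, 0.0843]
eef_rot: [-3.141, -0.001, -0.651]
ft_force: [-4.3, 3.7, 5.8]
opening: 0.0151
finger_force: 60.2
```

```bash
python3 st.py
```

```text
23.3 [0.5106 0.0953 0.0843] [-3.141e+00 -1.000e-03 -6.510e-01] [-4.3  3.7  5.8] [1.21 1.16 0.18] 0.34652548751309925
```

Call:
apply_moves --pt "-1 0 0 0 0.01" --pt "-1 0 0 0 0.02" --pt "-1 0 0 0 0.03" --pt "-1 0 0 0 0.04" --pt "-1 0 0 0 0.04" --pt "-1 0 0 0 0.04" --pt "-1 0 0 0 0.04" --pt "-1 0 0 0 0.04"

```text
time_s: 24.3
ee_pos: [0.5106, 0.0953, 0.0843]
eef_rot: [-3.141, -0.001, -0.691]
ft_force: [-3.5, 3.5, 5.3]
opening: 0.0153
finger_force: 60.2
```

```bash
python3 st.py
```

```text
24.3 [0.5106 0.0953 0.0843] [-3.141e+00 -1.000e-03 -6.910e-01] [-3.5  3.5  5.3] [1.16 1.21 0.22] 0.30652050688194715
```

Call:
apply_moves --pt "-1 0 0 0 0.01" --pt "-1 0 0 0 0.02" --pt "-1 0 0 0 0.03" --pt "-1 0 0 0 0.04" --pt "-1 0 0 0 0.04" --pt "-1 0 0 0 0.04" --pt "-1 0 0 0 0.04" --pt "-1 0 0 0 0.04"

```text
time_s: 25.3
ee_pos: [0.5106, 0.0953, 0.0843]
eef_rot: [-3.142, -0.001, -0.73]
ft_force: [-3.6, 2.9, 4.3]
opening: 0.0157
finger_force: 61.7
```

```bash
python3 st.py
```

```text
25.3 [0.5106 0.0953 0.0843] [-3.142e+00 -1.000e-03 -7.300e-01] [-3.6  2.9  4.3] [1.05 1.13 0.83] 0.26744262355971593
```

The moment jumped from 0.2 to 0.83 N m, so the ring is on its stop. I'll ease the turn off within the pin play and lift out.

Call:
apply_moves --pt "-1 0 0 0 0" --pt "-1 0 0 0 -0.02" --pt "-1 0 0 0 -0.03" --pt "-1 0 0 0 -0.035" --pt "-1 0 0 -1 -0.035" --pt "-1 0 0 -2 -0.035" --pt "-1 0 0 -2 -0.035" --pt "-1 0 0 -2 -0.035"

```text
time_s: 26.3
ee_pos: [0.5101, 0.0952, 0.0848]
eef_rot: [3.141, 0.0, -0.697]
ft_force: [1.4, 1.3, -4.3]
opening: 0.0153
finger_force: 58.7
```

```bash
python3 st.py
```

```text
26.3 [0.5101 0.0952 0.0848] [ 3.141  0.    -0.697] [ 1.4  1.3 -4.3] [ 0.48 -0.67  0.08] 0.3010092897332427
```

Forces are free; lifting out.

Call:
apply_moves --pt "-1 0 0 -2 0" --pt "-1 0 0 -5 0" --pt "-1 0 0 -8 0" --pt "-1 0 0 -12 0" --pt "-1 0 0 -20 0" --pt "-1 0 0 -45 0" --pt "-1 0 0 -80 0" --pt "-1 0 0 -95 0"

```text
time_s: 27.3
ee_pos: [0.5112, 0.0956, 0.1832]
eef_rot: [-3.138, -0.002, -0.697]
ft_force: [0.5, 0.5, -1.8]
opening: 0.0153
finger_force: 59.2
```

```bash
python3 st.py; python3 -c "
from h import *
go((.5247,-.2007,.13),-.329)"
```

```text
27.3 [0.5112 0.0956 0.1832] [-3.138e+00 -2.000e-03 -6.970e-01] [ 0.5  0.5 -1.8] [ 0.05 -0.05 -0.02] 0.3010330803468423
t 27.30 move [200.5 218.7  52.8] spin -0.368
```

Call:
apply_moves --pt "-1 30 33 0 -0.06" --pt "-1 70 76 0 -0.13" --pt "-1 110 120 0 -0.2" --pt "-1 150 163 0 -0.28" --pt "-1 185 202 0 -0.34" --pt "-1 200.5 218.7 10 -0.368" --pt "-1 200.5 218.7 45 -0.368" --pt "-1 200.5 218.7 45 -0.368"

```text
time_s: 28.3
ee_pos: [0.5217, -0.2007, 0.1316]
eef_rot: [3.141, 0.007, -0.33]
ft_force: [-0.1, 0.6, -2.1]
opening: 0.0154
finger_force: 59.1
```

```bash
python3 - <<'E'
from h import *
t=manip.grab_frame("top");p=manip.camera_params("wrist");w=manip.grab_frame("wrist");np.save("w3.npy",w);np.save("w3p.npy",p,allow_pickle=True)
go((.5247,-.2007,.0543),-.329);print(manip.read_state()["eef_rot"])
k=cv2.resize(t[150:215,160:225],(390,390),interpolation=2);k2=cv2.resize(w[130:270,210:350],(390,390),interpolation=2)
save(np.hstack([k,k2]),"pics/t3.png")
E
```

```text
t 28.40 move [ 0.7 -0.6 81.7] spin 0.001
[ 3.14085219e+00  1.68114799e-04 -3.28472780e-01]
```

View pics/t3.png

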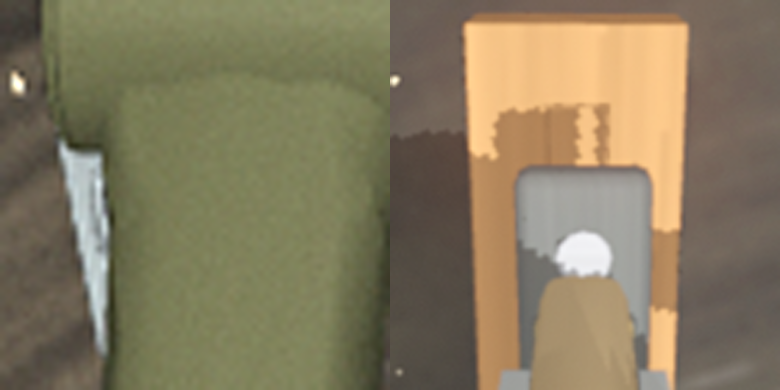

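The ring is hidden by the arm here. The wrist crop shows the bar (columns 517–652 of the crop) centred over the block (465–688) and parallel to it.

Call:
apply_moves --pt "-1 0.7 -0.6 25 0" --pt "-1 0.7 -0.6 50 0" --pt "-1 0.7 -0.6 64 0" --pt "-1 0.7 -0.6 69 0" --pt "-1 0.7 -0.6 73 0" --pt "-1 0.7 -0.6 76 0" --pt "-1 0.7 -0.6 78 0" --pt "-1 0.7 -0.6 78 0"

```text
time_s: 29.4
ee_pos: [0.5246, -0.2006, 0.0574]
eef_rot: [-3.142, 0.0, -0.329]
ft_force: [0.3, -0.1, -1.2]
opening: 0.0152
finger_force: 59.3
```

```bash
python3 st.py
```

```text
29.4 [ 0.5246 -0.2006  0.0574] [-3.142  0.    -0.329] [ 0.3 -0.1 -1.2] [-0.03  0.01 -0.01] 1.2498326327866986
```

Call:
apply_moves --pt "-1 0 0 0.5 0" --pt "-1 0 0 1 0" --pt "-1 0 0 1.5 0" --pt "-1 0 0 2 0" --pt "-1 0 0 2.5 0" --pt "-1 0 0 3 0" --pt "-1 0 0 3.3 0" --pt "-1 0 0 3.3 0"

```text
time_s: 30.4
ee_pos: [0.5247, -0.2006, 0.0544]
eef_rot: [3.142, -0.0, -0.329]
ft_force: [-2.0, 1.5, 0.7]
opening: 0.0154
finger_force: 59.6
```

```bash
python3 st.py
```

```text
30.4 [ 0.5247 -0.2006  0.0544] [ 3.142 -0.    -0.329] [-2.   1.5  0.7] [0.22 0.45 0.03] 1.2497460998000067
```

Seated. Release (the jaw opens past the plate), then withdraw.

Call:
apply_moves --pt "-0.4 0 0 0 0" --pt "0 0 0 0 0" --pt "0.2 0 0 0 0" --pt "0.2 0 0 0 0" --pt "0.2 0 0 0 0" --pt "0.2 0 0 0 0" --pt "0.2 0 0 0 0" --pt "0.2 0 0 0 0"

```text
time_s: 31.4
ee_pos: [0.5246, -0.2006, 0.0541]
eef_rot: [-3.142, 0.0, -0.329]
ft_force: [0.1, -0.4, 0.6]
opening: 0.0513
finger_force: 0.0
```

Call:
apply_moves --pt "0.2 0 0 -15 0" --pt "0.2 0 0 -40 0" --pt "0.2 0 0 -80 0" --pt "0.2 0 0 -130 0" --pt "0.2 40 30 -180 0" --pt "0.2 40 80 -220 0" --pt "0.2 40 130 -240 0" --pt "0.2 40 180 -240 0"

```text
time_s: 32.4
ee_pos: [0.504, -0.386, 0.2985]
eef_rot: [3.14, -0.006, -0.329]
ft_force: [1.0, 0.1, 0.4]
opening: 0.0509
finger_force: 0.0
```

```bash
python3 - <<'E'
from h import *
t=manip.grab_frame("top");b=manip.grab_frame("side")
u,v=proj("side",(.512,-.05,.04)).astype(int)
save(np.hstack([cv2.resize(t[140:225,160:340],(540,255),interpolation=2),cv2.resize(b[v-60:v+60,u-60:u+60],(255,255),interpolation=2)]),"pics/fin.png")
s=manip.read_state();print(s["time_s"],s["ee_pos"])
E
```

```text
32.5 [ 0.50236542 -0.3876984   0.29532064]
```

View pics/fin.png

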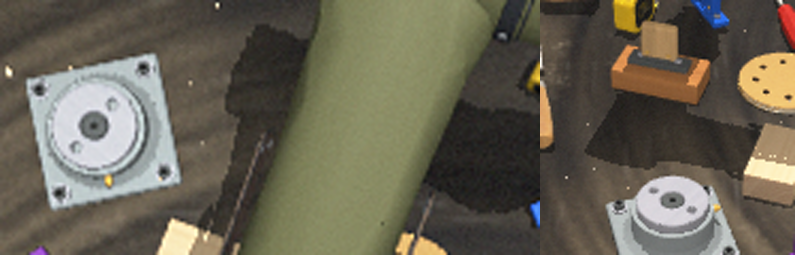

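The final view shows the ring's holes at (112,104) and (75,147), about −0.71 rad and so a full turn to the stop. The spanner stands upright in its block.

```bash
python3 -c "
from station import manip
print(manip.hand_in())"
```

```text
the job is handed in; nothing more can be done
None
```

I turned the ring clockwise until the torque rose sharply at its stop, stood the spanner back upright and released in its block, and handed the job in at about 32.5 s; no verdict came back.

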